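Load a temperature logger and slide the dish onto the working zone

ROBOT

A 6-joint arm with a two-finger parallel gripper is mounted at the origin on the work surface. World frame = base frame: x ahead of the robot, y to its left, z up, the work surface at z = 0. Lengths are in m, angles in rad, forces in N, time in s.
With the tool pointing down it reaches from about 0.325 to 0.775 m from the base axis. Payload 9.3 kg.
Tool frame: the origin (TCP) lies at the very end of the fingers, on their centre line; the grasp point (between the pads) lies 19 mm behind it; z points along the fingers, y is the line along which they close (so a half turn about z gives the same grasp; the last joint's range is limited). The gripper opens to 85 mm and grips with 20 to 120 N. Pads are 22 mm wide; open, the fingers measure 114 mm over their backs; the gripper's body (76 mm by 85 mm) begins 54 mm behind the grasp point. The pads swing forward as they close: fully open they stand 13 mm farther back than shut.
Start: joints at [-1.461, 0.259, 0.021, 1.334, 0, 1.418], TCP at [0.143, -0.531, 0.231] pointing down, gripper open.
Joint ranges: [-3.04, 3.04], [-0.91, 1.82], [-1.04, 1.36], [-1.92, 1.95], [-1.52, 1.45], [-3.14, 3.14]. Speed limits (rad/s): [2.22, 2.22, 2.79, 3.14, 3.14, 3.14].

INTERFACE

Orientations are given as a unit quaternion [w, x, y, z].
In Python, from bench import env gives the robot as it stands.
- The arm moves only by the tool arm_command, never from a script. Its argument "plan" is a list of rows, each a list of 3 entries, a list of its own where there are three numbers: the closure, from 0 (fully open) to 1 (shut), then the shift along the tool's x, y, z scaled (see below), then the turn, a rotation vector about the tool's x, y, z scaled (see below). In form: [[hand, [tx, ty, tz], [rx, ry, rz]], ...]. A call has 1 to 12 rows; each row shifts and turns the commanded pose from where the row before left it, along the tool's axes as they then stand; what a row does not reach is not made up. The controller multiplies each number of a shift by 0.06 m and each number of a turn by 6 degrees. A row lasts 1/8 s, in which the tool goes at most 62.5 mm and 10.7 degrees, less where a joint would pass 70% of its speed; a pose out of reach is approached as far as the arm can. A call with a number of a shift or a turn outside -1 to 1 is refused whole. A call with a gripper value outside its range is refused whole. The fingers move at their own pace and stop on an object; "force" is the grip in N (left out, the last holds). Time passes only in rows, so rows that do not move let the fingers close. It gives the time, the measured TCP pose, the force, the opening and the grip force at its end, in the units of the state.
- env.sense(): the state, without advancing time (a new reading comes with each control period).
- env.grab_frame(name): name is "side" or "top"; returns a dict with "image" (480x640x3 uint8, red, green, blue), "camera_matrix" (3x3 intrinsics, pixels), "T" (4x4, takes a point from camera to world coordinates). Camera axes: x right, y up, looking along -z (the intrinsics and any distortion apply to the point x, -y, -z); pixel columns grow to the right and rows downward; lengths in m; the calibration is good to about 2 mm. A picture is of the moment at which its call begins. There is no depth.
- env.job_done(): hands the job in; it is judged then, once.
The state is a dict: "time_s": time; "joints": joint angles; "joint_vel": joint speeds; "joint_torque": joint torques, N m; "eef_pos": TCP position; "ee_rot": TCP orientation; "wrist_force": force on the tool from outside, world axes, zero at the start; "torque": the same for the moment, N m; "gripper_width": opening from 0.0 (shut) to 1.0 (fully open); "gripper_force": force on a finger pad.
Only numpy, scipy, OpenCV 4.12 (cv2) and the standard library are available. Lean on these libraries where they do the work, as an engineer would, in place of code of your own. Each camera call takes 0.05 s, during which the arm holds its last target. There are 200 camera calls.

TASK

Pluck the green-capped logger out of its pocket in the tray and set it down gently, upright, on the floor of the aluminium dish that waits on the hotplate's white ring, next to the red-capped reference logger. Once it stands there on its own, slide the dish sideways across the glass, never lifting it, until its foot lies fully inside the orange ring, with both loggers still standing in it. Leave the blue-capped loggers in their pockets and do not disturb the other things on the bench.

Things in the scene. Friction and masses are not known exactly. Their poses are not given: they have to be found in the camera images.
- logger_green: steel capsule logger, upright cylinder 20 mm in diameter and 34 mm tall: steel up to 26 mm, then a green cap 8 mm tall of the same diameter; 35 g; flat foot. Origin: centre of its underside, z up along its axis. Starts in a pocket of the tray, in which it fits loosely (1 mm all round) and from which its upper 20 mm stand out
- logger_red: steel capsule logger, upright cylinder 20 mm in diameter and 34 mm tall: steel up to 26 mm, then a red cap 8 mm tall of the same diameter; 35 g; flat foot. Origin: centre of its underside, z up along its axis. The reference: it already stands loose on the dish's floor, on the side away from the handle, 30 to 38 mm from the dish's centre
- logger_blue1: steel capsule logger, upright cylinder 20 mm in diameter and 34 mm tall: steel up to 26 mm, then a blue cap 8 mm tall of the same diameter; 35 g; flat foot. Origin: centre of its underside, z up along its axis. Stands in another pocket of the tray; leave it there
- logger_blue2: steel capsule logger, upright cylinder 20 mm in diameter and 34 mm tall: steel up to 26 mm, then a blue cap 8 mm tall of the same diameter; 35 g; flat foot. Origin: centre of its underside, z up along its axis. Stands in another pocket of the tray; leave it there
- logger_blue3: steel capsule logger, upright cylinder 20 mm in diameter and 34 mm tall: steel up to 26 mm, then a blue cap 8 mm tall of the same diameter; 35 g; flat foot. Origin: centre of its underside, z up along its axis. Stands in another pocket of the tray; leave it there
- tray: fixed grey pocket tray 125 x 180 x 20 mm (its x, y, z), with six round pockets, 22 mm wide and 14 mm deep (floor at 6 mm), in 2 rows (tray x = -28 and 28 mm) of 3 (tray y = -56, 0, 56 mm); four hold a logger. Origin: centre of its underside, on the table
- hotplate: fixed two-zone hotplate 290 x 420 x 80 mm (its x, y, z), flat smooth black glass top at z = 80 mm; origin: centre of its underside, on the table; its control front faces -x (the robot). The zones lie at y = +100 and -100 mm; which ring is which varies
- ring_white: white ring printed flat on the glass, 162 mm inner and 172 mm outer diameter: the parking zone, on which the dish starts. Origin: its centre, at the height of the glass
- ring_orange: orange ring printed flat on the glass, 162 mm inner and 172 mm outer diameter, 200 mm beside the white one on the same hotplate: the working zone. Origin: its centre, at the height of the glass
- dish: loose round open aluminium dish, about 0.5 kg, flat on the glass: 136 mm in diameter at the foot, 140 at the rim, 30 mm tall, wall 4 mm, floor 8 mm thick. Origin: centre of its underside. A straight black bar handle, 16 mm wide, 12 mm thick, points along its -x (roughly at the robot), 85 to 175 mm from the centre, 18 to 30 mm above the dish's underside
- dish_grip (a point): point in the middle of the dish handle's section (24 mm above the dish's underside), 135 mm from the dish's centre; axes as the dish's
- jar: closed jar, 60 mm in diameter, 70 mm tall, standing on the table; origin: centre of its underside; bystander
- beaker: empty clear beaker, 80 mm in diameter, 95 mm tall, standing on the table; origin: centre of its underside; bystander
- well_insert: spare aluminium calibrator insert, solid cylinder 60 mm in diameter, 110 mm tall, standing on the table; origin: centre of its underside; bystander
- driver: screwdriver 180 mm long lying on the table to the right of the hotplate, red handle towards the robot; bystander
There are look-alikes about, which are no part of the job. There is more than one size of the dish; the job needs the largest.

How it is judged:
By the outcome, as a careful person would: the job done as asked, in the order asked, and still so for the second after the job is handed in, with the robot touching nothing.
It also fails if it takes over 58 s, if anything falls off the work surface, if the arm or the gripper's body presses on something with over 40 N, if the wrist force passes 120 N, or if a joint passes its speed limit or range.

## Working session

There is one attempt and no reset: what is moved stays moved. The work goes in short steps, Python scripts to look and compute and a tool call to move; the robot and the scene stay as the last step left them, time stands still between calls to the robot, and variables do not carry over. Pictures are saved under pics/ and viewed, at most 10 in all, crops included, and the job is handed in when it is done.

Besides the shell and the picture viewer there is one more tool, called as a command line: name --argument value ..., lists and objects as JSON in quotes. arm_command: Moves the arm, as the interface text tells. Its arguments: {"type":"object","properties":{"plan":{"type":"array"},"force":{"type":"number"}},"required":["plan"]}

```bash
mkdir -p pics; ls; python3 - <<'E'
from bench import env
import cv2,numpy as np
s=env.sense(); print({k:np.round(v,3).tolist() for k,v in s.items()})
for n in("top","side"):
    f=env.grab_frame(n); cv2.imwrite(f"pics/{n}0.png",f["image"][...,::-1]); np.savez(f"pics/{n}0.npz",**f); print(n,f.keys(),f["camera_matrix"].tolist(),np.round(f["T"],3).tolist())
E
```

```text
pics
{'time_s': 0.0, 'joints': [-1.461, 0.259, 0.021, 1.334, -0.0, 1.418], 'joint_vel': [0.001, -0.001, -0.001, -0.001, -0.001, 0.001], 'joint_torque': [-0.001, -55.564, 34.453, 0.014, -0.0, -0.0], 'eef_pos': [0.143, -0.531, 0.231], 'ee_rot': [-0.001, 0.991, 0.131, 0.0], 'wrist_force': [-0.912, -0.489, -0.636], 'torque': [-0.016, 0.075, 0.021], 'gripper_force': 0.0, 'gripper_width': 0.995}
top dict_keys(['image', 'camera_matrix', 'T']) [[523.480057932756, 0.0, 324.75200903226283], [0.0, 523.480057932756, 234.56073713832424], [0.0, 0.0, 1.0]] [[-0.011, 0.99, -0.141, 0.373], [-1.0, -0.013, -0.013, -0.06], [-0.015, 0.141, 0.99, 1.221], [0.0, 0.0, 0.0, 1.0]]
side dict_keys(['image', 'camera_matrix', 'T']) [[602.1795978900718, 0.0, 322.9632819295466], [0.0, 602.1795978900718, 234.93363251195166], [0.0, 0.0, 1.0]] [[-0.975, 0.159, -0.154, 0.299], [-0.221, -0.717, 0.662, 0.94], [-0.005, 0.679, 0.734, 1.198], [0.0, 0.0, 0.0, 1.0]]
```

View pics/top0.png

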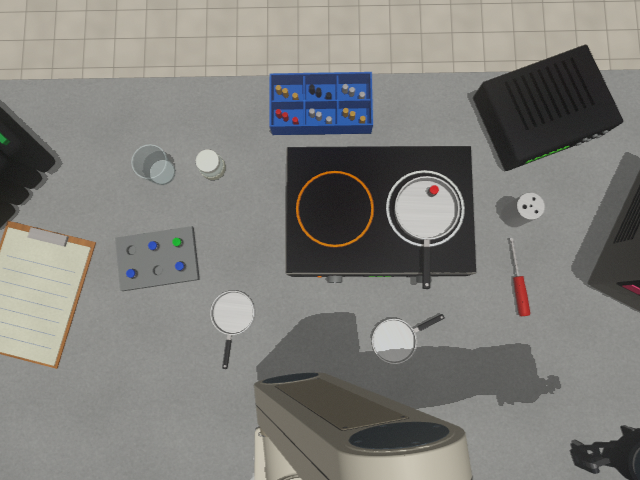

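View pics/side0.png

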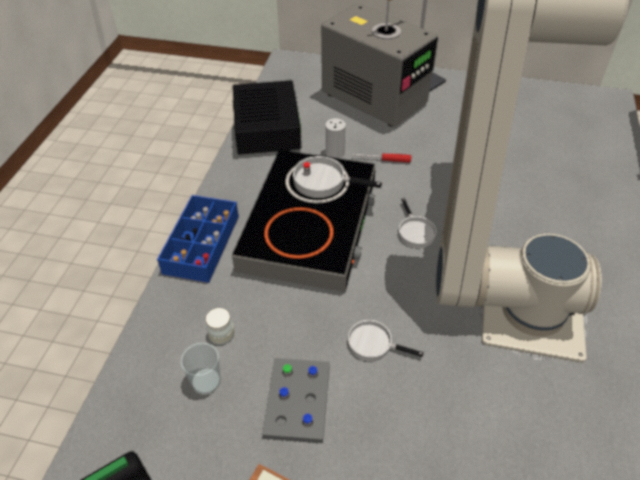

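The top view shows the green cap at (178,242), red at (434,190), the dish at about (426,208) with its handle running to (427,288), and the orange ring at (335,209). The side view shows green at (288,369), red at (307,167) and the dish at (320,178), all unobstructed.

```bash
cat > h.py <<'E'
import numpy as np,cv2
from scipy.spatial.transform import Rotation as R
def ray(f,u,v):
    K=f["camera_matrix"];T=f["T"]
    d=np.array([(u-K[0,2])/K[0,0],-(v-K[1,2])/K[1,1],-1.]); return T[:3,3],T[:3,:3]@d
def plane(f,u,v,z):
    o,d=ray(f,u,v); return o+d*(z-o[2])/d[2]
def tri(f,p,g,q):
    o,d=ray(f,*p);o2,e=ray(g,*q)
    s=np.linalg.lstsq(np.c_[d,-e],o2-o,rcond=None)[0]; a=o+s[0]*d;b=o2+s[1]*e
    return (a+b)/2,np.linalg.norm(a-b)
def proj(f,P):
    T=f["T"];c=T[:3,:3].T@(np.asarray(P)-T[:3,3]);q=f["camera_matrix"]@[c[0]/-c[2],-c[1]/-c[2],1];return q[:2]
def blobs(f,lo,hi,box=None,amin=8):
    h=cv2.cvtColor(f["image"],cv2.COLOR_RGB2HSV);m=cv2.inRange(h,lo,hi)
    if box: k=np.zeros_like(m);k[box[1]:box[3],box[0]:box[2]]=1;m=m*k
    n,l,s,c=cv2.connectedComponentsWithStats(m); return [(c[i].round(2).tolist(),int(s[i,4])) for i in range(1,n) if s[i,4]>=amin],m
GREEN=((50,100,50),(75,255,255));RED=((0,150,80),(6,255,255));BLUE=((110,120,60),(128,255,255));ORANGE=((7,150,120),(20,255,255))
def now():
    from bench import env
    s=env.sense();return s
E
python3 - <<'E'
from h import *
f=dict(np.load("pics/top0.npz"));g=dict(np.load("pics/side0.npz"))
bt=(100,60,470,300);bs=(150,140,400,450)
for n,c,z in(("green",GREEN,.037),("red",RED,.120),("blue",BLUE,.037)):
    for F,b in((f,bt),(g,bs)):
        B,_=blobs(F,*c,b); print(n,[(p,a,plane(F,*p,z).round(4)[:2].tolist()) for p,a in B])
for F,b in((f,bt),(g,bs)):
    _,m=blobs(F,*ORANGE,(290,165,380,250) if F is f else (255,200,340,262))
    ys,xs=np.nonzero(m);P=np.array([plane(F,x,y,.08)[:2] for x,y in zip(xs,ys)])
    A=np.c_[2*P,np.ones(len(P))];s=np.linalg.lstsq(A,(P**2).sum(1),rcond=None)[0];print("ring",s[:2],np.sqrt(s[2]+s[:2]@s[:2]))
c=f["image"][160:300,370:480,::-1];cv2.imwrite("pics/d.png",cv2.convertScaleAbs(cv2.resize(c,None,fx=4,fy=4,interpolation=2),alpha=1.3,beta=20))
c=g["image"][140:220,270:390,::-1];cv2.imwrite("pics/ds.png",cv2.convertScaleAbs(cv2.resize(c,None,fx=5,fy=5,interpolation=2),alpha=1.3,beta=20))
E
```

```text
green [([176.29, 241.48], 63, [0.5308, 0.2958])]
green [([286.79, 368.16], 61, [0.5315, 0.2971])]
red [([278.29, 111.76], 17, [0.8048, 0.0539]), ([284.74, 115.21], 19, [0.7967, 0.0397]), ([295.12, 119.76], 17, [0.7859, 0.0169]), ([433.84, 189.39], 56, [0.6253, -0.2804])]
red [([391.1, 157.01], 109, [0.4057, -0.3586]), ([306.05, 164.73], 22, [0.6277, -0.2761])]
blue [([322.37, 89.36], 1880, [0.8913, -0.0425]), ([308.75, 90.5], 8, [0.8891, -0.01]), ([316.0, 87.92], 12, [0.8952, -0.0274]), ([342.25, 91.38], 8, [0.8855, -0.0897]), ([315.78, 95.11], 9, [0.8773, -0.0267]), ([327.88, 97.35], 17, [0.8712, -0.0554]), ([321.68, 105.69], 286, [0.8507, -0.0404]), ([288.38, 117.75], 8, [0.8222, 0.0385]), ([305.0, 119.0], 9, [0.8185, -0.0007]), ([321.09, 129.4], 848, [0.7923, -0.0385]), ([152.07, 245.12], 59, [0.5231, 0.3512]), ([179.0, 265.5], 60, [0.4756, 0.288]), ([130.15, 272.95], 62, [0.46, 0.399])]
blue [([197.41, 239.26], 3413, [0.8588, -0.0197]), ([312.47, 369.93], 57, [0.4759, 0.2891]), ([283.5, 391.5], 60, [0.5237, 0.3526]), ([307.12, 418.07], 69, [0.4606, 0.3998])]
ring [ 0.59522925 -0.06688624] 0.08327019319976509
ring [ 0.59658928 -0.06559901] 0.08319201102041568
```

View pics/d.png

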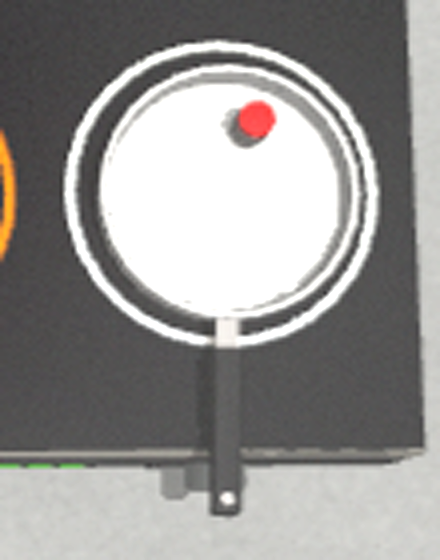

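View pics/ds.png

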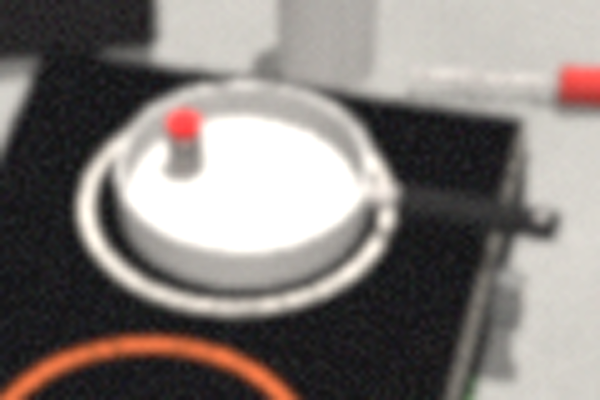

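The crops show the rim centred near top pixel (427,208), with a nearly straight handle along −x. Red stands clear at the far side of the dish. Next I'll compute the dish and handle positions and rotate the tool in place to yaw π, which keeps j6 mid-range.

```bash
python3 - <<'E'
from h import *
f=dict(np.load("pics/top0.npz"));g=dict(np.load("pics/side0.npz"))
c=lambda x,y,z:plane(f,370+x/4-.4,160+y/4-.4,z).round(4)[:2]
d=lambda x,y,z:plane(g,270+x/5-.4,140+y/5-.4,z).round(4)[:2]
print("rim L R T B",c(98,192,.11),c(358,192,.11),c(228,64,.11),c(228,320,.11))
print("handle",c(227,345,.11),c(227,400,.11),c(226,513,.11))
print("side rim L,R,top",d(116,185,.11),d(388,180,.11),d(250,82,.11),"handle",d(395,195,.104),d(550,228,.104))
E
```

```text
rim L R T B [ 0.5887 -0.1954] [ 0.5868 -0.335 ] [ 0.6584 -0.268 ] [ 0.5183 -0.2626]
handle [ 0.5048 -0.2615] [ 0.4754 -0.2604] [ 0.4158 -0.2576]
side rim L,R,top [ 0.654 -0.232] [ 0.5112 -0.2678] [ 0.6027 -0.3318] handle [ 0.5063 -0.2633] [ 0.4202 -0.2554]
```

arm_command --plan '[[0.5, [0, 0, 0], [0, 0, -1]], [0.5, [0, 0, 0], [0, 0, -1]], [0.5, [0, 0, 0], [0, 0, -1]], [0.5, [0, 0, 0], [0, 0, -1]], [0.5, [0, 0, 0], [0, 0, -1]], [0.5, [0, 0, 0], [0, 0, -1]], [0.5, [0, 0, 0], [0, 0, -1]], [0.5, [0, 0, 0], [0, 0, -1]], [0.5, [0, 0, 0], [0, 0, -1]], [0.5, [0, 0, 0], [0, 0, -1]], [0.5, [0, 0, 0], [0, 0, -1]], [0.5, [0, 0, 0], [0, 0, -1]]]' --force 30

```text
time_s: 1.6
eef_pos: [0.1429, -0.5309, 0.2309]
ee_rot: [-0.0, 0.724, 0.69, 0.0]
wrist_force: [0.2, -1.0, -0.5]
gripper_width: 0.502
gripper_force: 0.0
```

arm_command --plan '[[0.5, [0, 0, 0], [0, 0, -1]], [0.5, [0, 0, 0], [0, 0, -1]], [0.5, [0, 0, 0], [0, 0, -1]], [0.5, [0, 0, 0], [0, 0, -1]], [0.5, [0, 0, 0], [0, 0, -1]], [0.5, [0, 0, 0], [0, 0, -1]], [0.5, [0, 0, 0], [0, 0, -1]], [0.5, [0, 0, 0], [0, 0, -1]], [0.5, [0, 0, 0], [0, 0, -1]], [0.5, [0, 0, 0], [0, 0, -1]], [0.5, [0, 0, 0], [0, 0, -1]], [0.5, [0, 0, 0], [0, 0, -1]]]'

```text
time_s: 3.1
eef_pos: [0.1429, -0.5309, 0.2309]
ee_rot: [-0.0, 0.18, 0.984, 0.0]
wrist_force: [-0.2, 0.0, -0.3]
gripper_width: 0.498
gripper_force: 0.0
```

arm_command --plan '[[0.5, [0, 0, 0], [0, 0, -1]], [0.5, [0, 0, 0], [0, 0, -1]], [0.5, [0, 0, 0], [0, 0, -1]], [0.5, [-0.6, 0.6, 0], [0, 0, 0]], [0.5, [-0.6, 0.6, 0], [0, 0, 0]], [0.5, [-0.6, 0.6, 0], [0, 0, 0]], [0.5, [-0.6, 0.6, 0], [0, 0, 0]], [0.5, [-0.6, 0.6, 0], [0, 0, 0]], [0.5, [-0.6, 0.6, 0], [0, 0, 0]], [0.5, [-0.6, 0.6, 0], [0, 0, 0]], [0.5, [-0.6, 0.6, 0], [0, 0, 0]]]'

```text
time_s: 4.47
eef_pos: [0.4463, -0.2569, 0.2311]
ee_rot: [-0.0, 0.026, 1.0, 0.0]
wrist_force: [0.2, -0.7, -0.3]
gripper_width: 0.496
gripper_force: 0.0
```

arm_command --plan '[[0.5, [-0.085, 0.4, 0], [0, 0, 0]], [0.5, [-0.085, 0.9, 0], [0, 0, 0]], [0.5, [-0.085, 0.9, 0], [0, 0, 0]], [0.5, [-0.085, 0.9, 0], [0, 0, 0]], [0.5, [-0.085, 0.9, 0], [0, 0, 0]], [0.5, [-0.085, 0.9, 0], [0, 0, 0]], [0.5, [-0.085, 0.9, 0], [0, 0, 0]], [0.5, [-0.085, 0.9, 0], [0, 0, 0]], [0.5, [-0.085, 0.9, 0], [0, 0, 0]], [0.5, [-0.085, 0.9, 0], [0, 0, 0]], [0.5, [-0.085, 0.78, 0], [0, 0, 0]], [0.5, [0, 0, 0], [0, 0, 0]]]'

```text
time_s: 5.98
eef_pos: [0.5296, 0.2977, 0.23]
ee_rot: [-0.001, 0.024, 1.0, -0.0]
wrist_force: [-0.5, -0.7, -0.3]
gripper_width: 0.501
gripper_force: 0.0
```

arm_command --plan '[[0.5, [-0.028, -0.018, 0.6], [0, 0, 0]], [0.5, [0, 0, 0.8], [0, 0, 0]], [0.5, [0, 0, 0.8], [0, 0, 0]], [0.5, [0, 0, 0.6], [0, 0, 0]], [0.5, [0, 0, 0.4], [0, 0, 0]], [0.5, [0, 0, 0.22], [0, 0, 0]], [0.5, [0, 0, 0], [0, 0, 0]]]'

```text
time_s: 6.85
eef_pos: [0.5312, 0.2932, 0.0256]
ee_rot: [-0.001, 0.026, 1.0, -0.0]
wrist_force: [-0.2, 0.2, -0.2]
gripper_width: 0.499
gripper_force: 0.0
```

arm_command --plan '[[0.6, [0, 0, 0], [0, 0, 0]], [0.7, [0, 0, 0], [0, 0, 0]], [0.75, [0, 0, 0], [0, 0, 0]], [0.85, [0, 0, 0], [0, 0, 0]], [0.85, [0, 0, 0], [0, 0, 0]], [0.85, [0, 0, 0], [0, 0, 0]]]' --force 30

```text
time_s: 7.6
eef_pos: [0.5318, 0.2939, 0.0267]
ee_rot: [0.0, 0.026, 1.0, 0.0]
wrist_force: [0.7, 0.5, 6.0]
gripper_width: 0.221
gripper_force: 29.2
```

arm_command --plan '[[0.85, [0, 0, -0.1], [0, 0, 0]], [0.85, [0, 0, -0.3], [0, 0, 0]], [0.85, [0, 0, -0.5], [0, 0, 0]], [0.85, [0, 0, -0.7], [0, 0, 0]], [0.85, [0, 0, -0.7], [0, 0, 0]], [0.85, [0, 0, -0.5], [0, 0, 0]], [0.85, [0, 0, 0], [0, 0, 0]]]'

```text
time_s: 8.48
eef_pos: [0.5324, 0.2941, 0.1967]
ee_rot: [0.002, 0.026, 1.0, 0.001]
wrist_force: [-0.5, 0.3, -1.1]
gripper_width: 0.214
gripper_force: 29.4
```

```bash
python3 - <<'E'
from h import *
from bench import env
s=env.sense();p=s["eef_pos"];Rm=R.from_quat(np.roll(s["ee_rot"],-1)).as_matrix();print(p.round(4),s["gripper_width"])
print("units to place-above",(Rm.T@(np.array([.566,-.264,p[2]])-p)/.06).round(3))
g=env.grab_frame("side");x=proj(g,p).astype(int);print(x)
c=g["image"][max(x[1]-60,0):x[1]+60,max(x[0]-60,0):x[0]+60,::-1];cv2.imwrite("pics/g1.png",cv2.resize(c,None,fx=4,fy=4))
E
```

```text
[0.5324 0.2941 0.1967] 0.21437429401145192
units to place-above [-1.037 -9.261 -0.012]
[282 325]
```

View pics/g1.png

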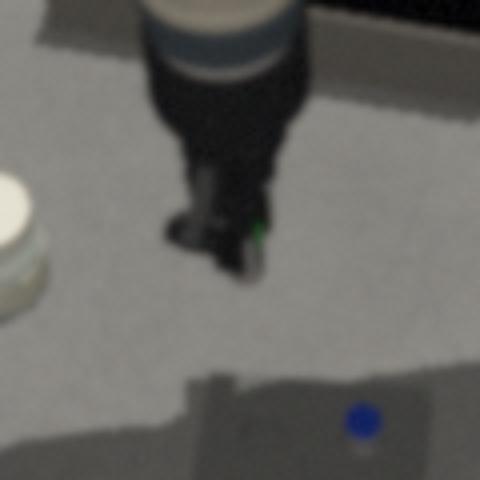

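The crop shows the logger held upright between the fingers and clear of the tray. Green shows at crop pixel (258,232), and its steel foot is near (250,280). Next I carry it over the dish.

arm_command --plan '[[0.85, [-0.09, -0.4, 0], [0, 0, 0]], [0.85, [-0.09, -0.8, 0], [0, 0, 0]], [0.85, [-0.09, -0.9, 0], [0, 0, 0]], [0.85, [-0.09, -0.9, 0], [0, 0, 0]], [0.85, [-0.09, -0.9, 0], [0, 0, 0]], [0.85, [-0.09, -0.9, 0], [0, 0, 0]], [0.85, [-0.09, -0.9, 0], [0, 0, 0]], [0.85, [-0.09, -0.9, 0], [0, 0, 0]], [0.85, [-0.09, -0.9, 0], [0, 0, 0]], [0.85, [-0.09, -0.8, 0], [0, 0, 0]], [0.85, [-0.09, -0.6, 0], [0, 0, 0]], [0.85, [-0.05, -0.36, 0], [0, 0, 0]]]'

```text
time_s: 10.02
eef_pos: [0.5647, -0.2658, 0.1924]
ee_rot: [-0.001, 0.026, 1.0, 0.001]
wrist_force: [0.6, -0.5, 0.2]
gripper_width: 0.217
gripper_force: 29.4
```

arm_command --plan '[[0.85, [0, 0, 0.3], [0, 0, 0]], [0.85, [0, 0, 0.4], [0, 0, 0]], [0.85, [0, 0, 0.3], [0, 0, 0]], [0.85, [0, 0, 0.2], [0, 0, 0]], [0.85, [0, 0, 0.1], [0, 0, 0]], [0.85, [0, 0, 0], [0, 0, 0]]]'

```text
time_s: 10.78
eef_pos: [0.5653, -0.2641, 0.116]
ee_rot: [-0.0, 0.026, 1.0, 0.0]
wrist_force: [0.9, 0.2, -0.5]
gripper_width: 0.213
gripper_force: 29.4
```

```bash
python3 - <<'E'
from h import *
from bench import env
s=env.sense();p=s["eef_pos"];print(p.round(4),s["gripper_width"],s["wrist_force"])
ims=[]
for n in("top","side"):
    g=env.grab_frame(n);x=proj(g,[.566,-.264,.11]).astype(int);print(n,x)
    ims.append(cv2.resize(g["image"][x[1]-50:x[1]+50,x[0]-50:x[0]+50,::-1],None,fx=4,fy=4,interpolation=2))
cv2.imwrite("pics/g2.png",np.hstack(ims))
E
```

```text
[ 0.5653 -0.2641  0.116 ] 0.21320146922870958 [ 0.92292765  0.20848775 -0.45700761]
top [426 217]
side [327 173]
```

View pics/g2.png

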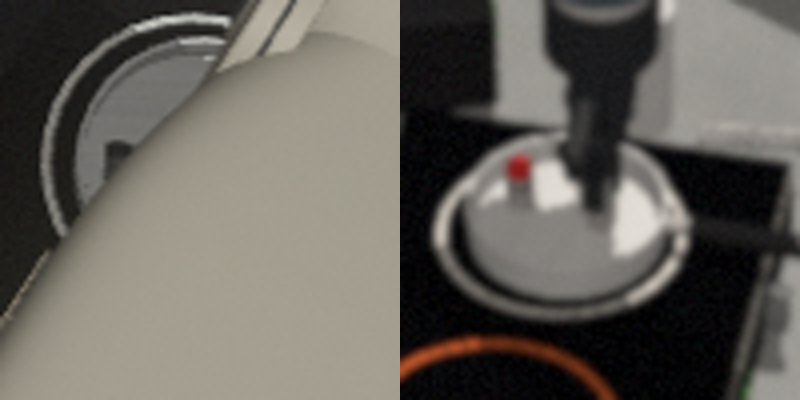

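The side view shows the gripper and logger inside the dish on the handle side, with red undisturbed at crop pixel (518,168). Now a gentle descent.

arm_command --plan '[[0.85, [0, 0, 0.04], [0, 0, 0]], [0.85, [0, 0, 0.03], [0, 0, 0]], [0.85, [0, 0, 0.025], [0, 0, 0]], [0.85, [0, 0, 0.01], [0, 0, 0]], [0.85, [0, 0, 0], [0, 0, 0]]]'

```text
time_s: 11.5
eef_pos: [0.5653, -0.2643, 0.1097]
ee_rot: [-0.0, 0.026, 1.0, 0.0]
wrist_force: [-0.4, -0.2, -0.2]
gripper_width: 0.213
gripper_force: 29.4
```

arm_command --plan '[[0.85, [0, 0, 0.01], [0, 0, 0]], [0.85, [0, 0, 0.01], [0, 0, 0]], [0.85, [0, 0, 0], [0, 0, 0]]]'

```text
time_s: 11.88
eef_pos: [0.5654, -0.2644, 0.1088]
ee_rot: [0.0, 0.026, 1.0, -0.0]
wrist_force: [-0.8, 0.4, 2.2]
gripper_width: 0.218
gripper_force: 29.7
```

Contact at about 2 N, so I open the gripper and rise.

arm_command --plan '[[0.74, [0, 0, 0], [0, 0, 0]], [0.7, [0, 0, 0], [0, 0, 0]], [0.6, [0, 0, 0], [0, 0, 0]], [0.5, [0, 0, 0], [0, 0, 0]], [0.5, [0, 0, 0], [0, 0, 0]], [0.5, [0, 0, -0.2], [0, 0, 0]], [0.5, [0, 0, -0.4], [0, 0, 0]], [0.5, [0, 0, -0.5], [0, 0, 0]], [0.5, [0, 0, -0.3], [0, 0, 0]], [0.5, [0, 0, 0], [0, 0, 0]]]'

```text
time_s: 13.12
eef_pos: [0.566, -0.2647, 0.1947]
ee_rot: [0.002, 0.026, 1.0, -0.001]
wrist_force: [-0.5, 0.3, 0.5]
gripper_width: 0.499
gripper_force: 0.0
```

```bash
python3 - <<'E'
from h import *
from bench import env
s=env.sense();p=s["eef_pos"];print(p.round(4),s["gripper_width"],s["wrist_force"])
g=env.grab_frame("side")
for c in(GREEN,RED):
    B,_=blobs(g,*c,(270,130,380,200),4);print([(q,a,plane(g,*q,.12).round(4)[:2].tolist()) for q,a in B])
x=[325,175];cv2.imwrite("pics/g3.png",cv2.resize(g["image"][x[1]-50:x[1]+50,x[0]-70:x[0]+70,::-1],None,fx=5,fy=5,interpolation=2))
Rm=R.from_quat(np.roll(s["ee_rot"],-1)).as_matrix()
print("units to grip xy",(Rm.T@(np.array([.4535,-.2592,p[2]])-p)/.06).round(3))
E
```

```text
[ 0.566  -0.2647  0.1947] 0.4991624663632288 [-0.49029834  0.30895504  0.46162446]
[([326.9, 172.43], 21, [0.5652, -0.2574])]
[([306.25, 164.75], 20, [0.6272, -0.2761])]
units to grip xy [ 1.877 -0.004 -0.006]
```

View pics/g3.png

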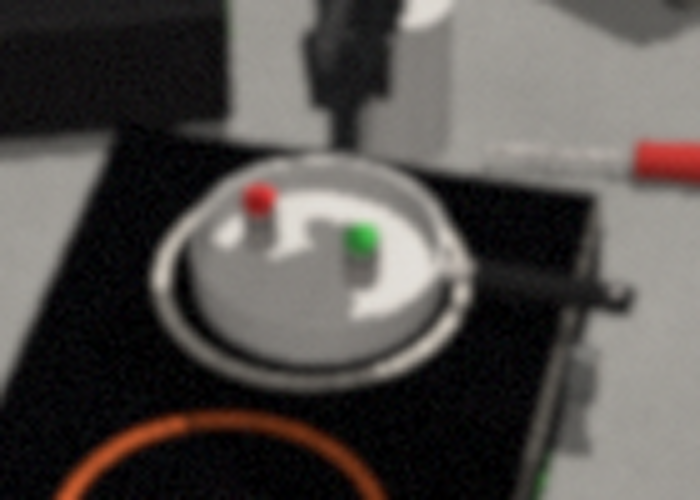

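Both loggers stand in the dish: green at crop (362,240), red at (260,200). The handle is free. Now to the handle.

arm_command --plan '[[0.5, [0.4, 0, 0], [0, 0, 0]], [0.5, [0.7, 0, 0], [0, 0, 0]], [0.5, [0.55, 0, 0], [0, 0, 0]], [0.5, [0.23, 0, 0], [0, 0, 0]], [0.5, [0, 0, 0.4], [0, 0, 0]], [0.5, [0, 0, 0.4], [0, 0, 0]], [0.5, [0, 0, 0.4], [0, 0, 0]], [0.5, [0, 0, 0.3], [0, 0, 0]], [0.5, [0, 0, 0.15], [0, 0, 0]], [0.5, [0, 0, 0.07], [0, 0, 0]], [0.5, [0, 0, 0], [0, 0, 0]]]'

```text
time_s: 14.55
eef_pos: [0.4529, -0.2586, 0.0895]
ee_rot: [0.0, 0.026, 1.0, -0.0]
wrist_force: [-0.3, -0.3, 0.5]
gripper_width: 0.499
gripper_force: 0.0
```

```bash
python3 - <<'E'
from h import *
from bench import env
s=env.sense();p=s["eef_pos"];print(p.round(4),s["gripper_width"],s["wrist_force"])
g=env.grab_frame("top");x=proj(g,[.52,-.26,.11]).astype(int)
print(x);cv2.imwrite("pics/g4.png",cv2.convertScaleAbs(cv2.resize(g["image"][x[1]-60:x[1]+60,x[0]-60:x[0]+60,::-1],None,fx=4,fy=4,interpolation=2),alpha=1.4,beta=15))
E
```

```text
[ 0.4529 -0.2586  0.0895] 0.4986456912163112 [-0.26074465 -0.25270173  0.48918034]
[425 238]
```

View pics/g4.png

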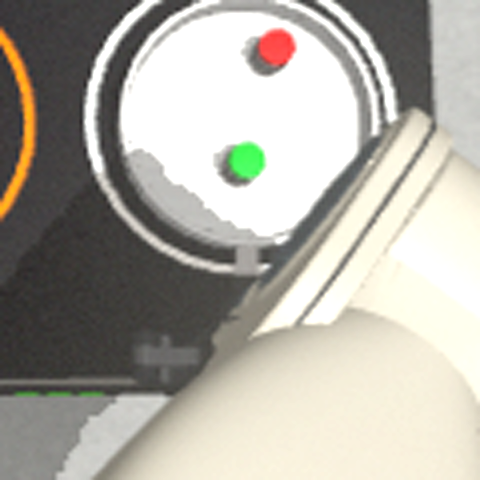

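Both loggers are upright (green at (246,160), red at (276,47)), and the hand is over the handle. I close slowly.

arm_command --plan '[[0.58, [0, 0, 0], [0, 0, 0]], [0.66, [0, 0, 0], [0, 0, 0]], [0.72, [0, 0, 0], [0, 0, 0]], [0.76, [0, 0, 0], [0, 0, 0]], [0.78, [0, 0, 0], [0, 0, 0]], [0.8, [0, 0, 0], [0, 0, 0]], [0.82, [0, 0, 0], [0, 0, 0]], [0.85, [0, 0, 0], [0, 0, 0]], [0.9, [0, 0, 0], [0, 0, 0]], [0.9, [0, 0, 0], [0, 0, 0]]]' --force 30

```text
time_s: 15.85
eef_pos: [0.4527, -0.2588, 0.0895]
ee_rot: [0.0, 0.026, 1.0, -0.0]
wrist_force: [-1.8, -2.2, 3.4]
gripper_width: 0.185
gripper_force: 29.9
```

```bash
python3 - <<'E'
from h import *
from bench import env
s=env.sense();p=s["eef_pos"];print(p.round(4),s["gripper_width"],s["wrist_force"],s["torque"])
for n,b in(("top",(380,160,470,290)),("side",(270,130,380,200))):
  g=env.grab_frame(n)
  for c in(GREEN,RED):
    B,_=blobs(g,*c,b,4);print(n,[(q,a,plane(g,*q,.12).round(4)[:2].tolist()) for q,a in B])
  if n=="top":
    h=g["image"].min(2)
    # rim leftmost white part beyond shadow: print row profile through dish centre
    print(h[200,385:470].tolist())
Rm=R.from_quat(np.roll(s["ee_rot"],-1)).as_matrix()
print("units to orange",(Rm.T@(np.array([.596-.588,-.0663+.265,0]))/.06).round(3))
E
```

```text
[ 0.4527 -0.2588  0.0895] 0.18514364374023756 [-1.8445281  -2.24000894  3.37658241] [-0.4808969   0.19634261 -0.27431876]
top [([425.8, 217.89], 65, [0.5636, -0.2608]), ([387.5, 276.0], 6, [0.441, -0.176])]
top [([433.93, 189.53], 59, [0.625, -0.2806])]
[35, 69, 180, 196, 133, 52, 36, 33, 31, 33, 106, 174, 164, 181, 187, 187, 187, 187, 186, 184, 186, 185, 186, 185, 184, 185, 184, 185, 184, 184, 184, 184, 185, 185, 184, 184, 184, 184, 184, 184, 184, 184, 184, 184, 184, 185, 184, 185, 185, 185, 185, 185, 185, 184, 185, 185, 185, 184, 184, 184, 184, 184, 183, 184, 184, 184, 183, 172, 119, 89, 86, 110, 175, 138, 69, 112, 183, 192, 124, 47, 43, 46, 46, 46, 46]
side [([326.86, 172.81], 21, [0.565, -0.2559])]
side [([306.25, 164.75], 20, [0.6272, -0.2761])]
units to orange [ 3.700e-02  3.314e+00 -1.000e-03]
```

arm_command --plan '[[0.9, [0, 0.03, 0], [0, 0, 0]], [0.9, [0, 0.06, 0], [0, 0, 0]], [0.9, [0, 0.1, 0], [0, 0, 0]], [0.9, [0, 0.13, 0], [0, 0, 0]], [0.9, [0, 0.15, 0], [0, 0, 0]], [0.9, [0, 0.15, 0], [0, 0, 0]], [0.9, [0, 0.15, 0], [0, 0, 0]], [0.9, [0, 0.13, 0], [0, 0, 0]], [0.9, [0, 0.1, 0], [0, 0, 0]], [0.9, [0, 0.06, 0], [0, 0, 0]], [0.9, [0, 0.03, 0], [0, 0, 0]], [0.9, [0, 0, 0], [0, 0, 0]]]'

```text
time_s: 17.45
eef_pos: [0.4561, -0.1931, 0.0894]
ee_rot: [0.0, 0.026, 1.0, 0.0]
wrist_force: [-0.9, -3.7, 5.2]
gripper_width: 0.179
gripper_force: 30.5
```

```bash
python3 - <<'E'
from h import *
from bench import env
s=env.sense();p=s["eef_pos"];print(p.round(4),s["gripper_width"],s["wrist_force"],s["torque"])
for n,b in(("top",(320,160,470,290)),("side",(240,130,380,250))):
  g=env.grab_frame(n)
  for c in(GREEN,RED):
    B,_=blobs(g,*c,b,15);print(n,[(q,a,plane(g,*q,.12).round(4)[:2].tolist()) for q,a in B])
E
```

```text
[ 0.4561 -0.1931  0.0894] 0.17908756497797762 [-0.85909487 -3.65689032  5.17000472] [-0.819524   -0.04747455 -0.3201953 ]
top [([395.08, 216.55], 65, [0.5673, -0.1957])]
top [([403.31, 188.51], 59, [0.6282, -0.2151])]
side [([320.04, 188.6], 25, [0.5689, -0.1911])]
side [([299.4, 179.96], 25, [0.6302, -0.2121])]
```

The dish and both loggers move together. Continuing.

arm_command --plan '[[0.9, [0, 0.04, 0], [0, 0, 0]], [0.9, [0, 0.08, 0], [0, 0, 0]], [0.9, [0, 0.12, 0], [0, 0, 0]], [0.9, [0, 0.15, 0], [0, 0, 0]], [0.9, [0, 0.15, 0], [0, 0, 0]], [0.9, [0, 0.15, 0], [0, 0, 0]], [0.9, [0, 0.15, 0], [0, 0, 0]], [0.9, [0, 0.15, 0], [0, 0, 0]], [0.9, [0, 0.12, 0], [0, 0, 0]], [0.9, [0, 0.08, 0], [0, 0, 0]], [0.9, [0, 0.04, 0], [0, 0, 0]], [0.9, [0, 0, 0], [0, 0, 0]]]'

```text
time_s: 19.05
eef_pos: [0.4597, -0.1194, 0.0894]
ee_rot: [-0.0, 0.026, 1.0, 0.0]
wrist_force: [-0.3, -4.6, 5.1]
gripper_width: 0.178
gripper_force: 30.6
```

arm_command --plan '[[0.9, [0.01, 0.03, 0], [0, 0, 0]], [0.9, [0.01, 0.07, 0], [0, 0, 0]], [0.9, [0.01, 0.11, 0], [0, 0, 0]], [0.9, [0.01, 0.13, 0], [0, 0, 0]], [0.9, [0, 0.13, 0], [0, 0, 0]], [0.9, [0, 0.13, 0], [0, 0, 0]], [0.9, [0, 0.13, 0], [0, 0, 0]], [0.9, [0, 0.11, 0], [0, 0, 0]], [0.9, [0, 0.08, 0], [0, 0, 0]], [0.9, [0, 0.05, 0], [0, 0, 0]], [0.9, [0, 0.02, 0], [0, 0, 0]], [0.9, [0, 0, 0], [0, 0, 0]]]'

```text
time_s: 20.55
eef_pos: [0.4603, -0.0602, 0.0893]
ee_rot: [-0.0, 0.026, 1.0, -0.0]
wrist_force: [1.0, -4.2, 5.8]
gripper_width: 0.182
gripper_force: 31.0
```

```bash
python3 - <<'E'
from h import *
from bench import env
s=env.sense();p=s["eef_pos"];print(p.round(4),s["gripper_width"],s["wrist_force"],s["torque"])
ims=[]
for n,b in(("top",(280,160,470,290)),("side",(240,130,380,300))):
  g=env.grab_frame(n)
  for c in(GREEN,RED):
    B,_=blobs(g,*c,b,15);print(n,[(q,a,plane(g,*q,.12).round(4)[:2].tolist()) for q,a in B])
  x=proj(g,[.59,-.066,.1]).astype(int)
  ims.append(cv2.resize(g["image"][x[1]-50:x[1]+50,x[0]-50:x[0]+50,::-1],None,fx=4,fy=4,interpolation=2))
cv2.imwrite("pics/g5.png",np.hstack(ims))
E
```

```text
[ 0.4603 -0.0602  0.0893] 0.18217682103561667 [ 1.00041487 -4.23901745  5.83475905] [-0.91930963 -0.05061434 -0.409911  ]
top [([333.59, 213.41], 29, [0.5759, -0.0648])]
top [([341.79, 187.43], 58, [0.6324, -0.0832])]
side [([306.63, 223.63], 30, [0.5728, -0.0596])]
side [([284.76, 214.17], 29, [0.6345, -0.0797])]
```

View pics/g5.png

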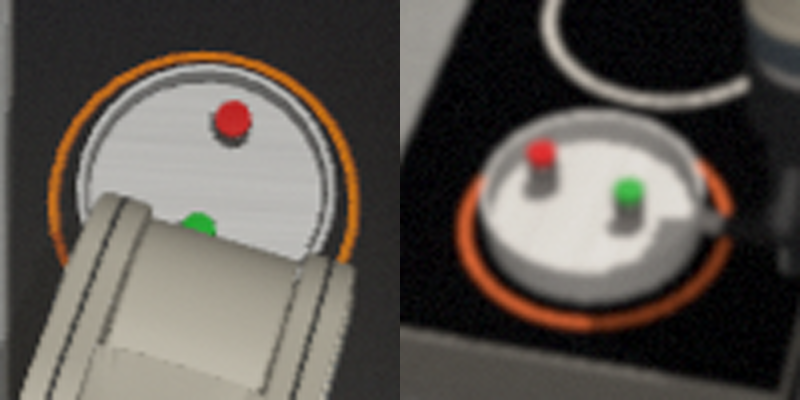

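The dish is centred within the orange ring and both loggers stand: red at top crop (232,118), and in the side crop red at (540,153) and green at (628,190). I release and rise.

arm_command --plan '[[0.8, [0, 0, 0], [0, 0, 0]], [0.75, [0, 0, 0], [0, 0, 0]], [0.65, [0, 0, 0], [0, 0, 0]], [0.5, [0, 0, 0], [0, 0, 0]], [0.5, [0, 0, 0], [0, 0, 0]], [0.5, [0, 0, -0.2], [0, 0, 0]], [0.5, [0, 0, -0.5], [0, 0, 0]], [0.5, [0, 0, -0.7], [0, 0, 0]], [0.5, [0, 0, -0.7], [0, 0, 0]], [0.5, [0, 0, -0.3], [0, 0, 0]], [0.5, [0, 0, 0], [0, 0, 0]]]'

```text
time_s: 22.02
eef_pos: [0.461, -0.0603, 0.2351]
ee_rot: [0.002, 0.026, 1.0, -0.0]
wrist_force: [0.1, 0.8, 0.3]
gripper_width: 0.501
gripper_force: 0.0
```

```bash
python3 - <<'E'
from h import *
from bench import env
s=env.sense();p=s["eef_pos"];print(p.round(4),s["gripper_width"],s["wrist_force"])
ims=[]
for n,b in(("top",(280,160,470,290)),("side",(240,130,380,300))):
  g=env.grab_frame(n)
  for c in(GREEN,RED):
    B,_=blobs(g,*c,b,8);print(n,[(q,a,plane(g,*q,.12).round(4)[:2].tolist()) for q,a in B])
  x=proj(g,[.56,-.066,.1]).astype(int)
  ims.append(cv2.resize(g["image"][x[1]-50:x[1]+50,x[0]-50:x[0]+50,::-1],None,fx=4,fy=4,interpolation=2))
cv2.imwrite("pics/g6.png",np.hstack(ims))
E
```

```text
[ 0.461  -0.0603  0.2351] 0.5014033416776548 [0.12148127 0.82808862 0.33885672]
top []
top [([341.79, 187.43], 58, [0.6324, -0.0832])]
side [([306.59, 223.72], 29, [0.5728, -0.0593])]
side [([284.67, 214.2], 30, [0.6347, -0.0796])]
```

View pics/g6.png

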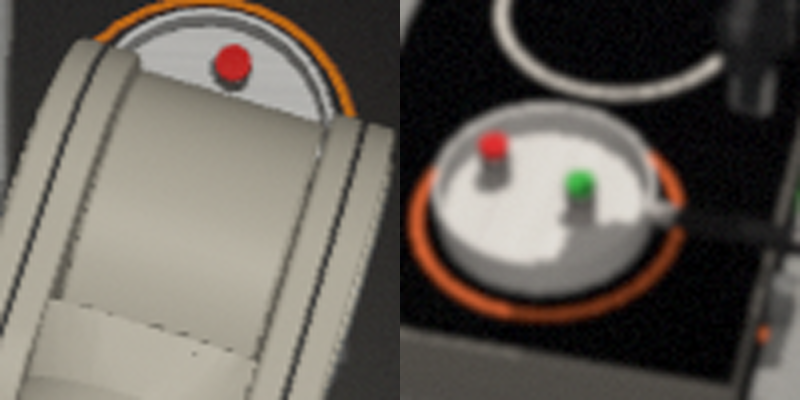

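The last picture shows the gripper clear of the handle, the dish inside the orange ring, and red (494,147) and green (580,184) upright. Handing in.

```bash
python3 -c "
from bench import env
print(env.job_done())"
```

```text
the job is handed in; nothing more can be done
None
```

The job is handed in at about 22 s of the 58 s allowed: the green logger stands beside the red one in the dish, and the dish was slid onto the orange ring without lifting. The last camera view showed both upright, the dish inside the ring and the gripper clear.

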